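Half-open the gas valve, then hold the igniter dial at its third click

ROBOT

A 6-joint arm with a two-finger parallel gripper is mounted at the origin on the work surface. World frame = base frame: x ahead of the robot, y to its left, z up, the work surface at z = 0. Lengths are in m, angles in degrees, forces in N, time in s.
With the tool pointing down it reaches from about 0.3 to 0.75 m from the base axis. Payload 8.5 kg.
Tool frame: the origin (TCP) lies on the front face of the gripper's body, between the roots of the fingers; the fingertips stand 64 mm ahead of it and the grasp point (between the pads) lies 45 mm ahead of it; z points along the fingers, y is the line along which they close (so a half turn about z gives the same grasp; the last joint's range is limited). The gripper opens to 88 mm and grips with 3 to 60 N. Pads are 18 mm wide; open, the fingers measure 123 mm over their backs; the gripper's body (75 mm by 187 mm) begins 45 mm behind the grasp point.
Start: joints at [63.753, 21.807, 74.336, -0, 83.858, -12.336], TCP at [0.132, 0.534, 0.303] pointing down, gripper open.
Joint ranges: [-178.18, 178.18], [-50.72, 133.34], [12.68, 142.11], [-81.47, 261.47], [9.98, 163.14], [-165.26, 165.26]. Speed limits (degrees/s): [136.94, 136.94, 180, 180, 180, 180].

INTERFACE

Orientations are given as a 3x3 rotation matrix whose columns are the frame's x, y, z axes.
In Python, from station import bot gives the robot as it stands. Calls block until the motion is done:
- bot.move_to(position, orientation): joint-space move of the TCP to a pose.
- bot.line_to(position, orientation=None, vel=0.15): straight line of the TCP; orientation=None keeps the orientation; vel is the mean speed in m/s.
- bot.goto_joints(angles): joint-space move.
- bot.move_gripper(opening, force=None): opening from 0.0 (shut) to 1.0 (fully open); force is the grip in N (None keeps the last); returns when the fingers have stopped.
- bot.pause(seconds).
- bot.inverse_kinematics(position, orientation): joint angles nearest the present ones, or None.
- bot.read_camera(name): name is "scene" or "top"; returns the picture (420x560x3 uint8, red, green, blue); there is no depth.
- bot.camera_info(name): a dict with "camera_matrix" (3x3 intrinsics, pixels), "T" (4x4, takes a point from camera to world coordinates). Camera axes: x right, y up, looking along -z (the intrinsics and any distortion apply to the point x, -y, -z); pixel columns grow to the right and rows downward; lengths in m; the calibration is good to about 2 mm. A picture is of the moment at which its call begins. camera_info takes no time and is no camera call.
A pose or a line that the arm cannot do raises bot.MotionError and nothing moves.
- bot.finish_job(): hands the job in; it is judged then, once.
Readings, each from a call of its own:
- bot.current_t(): time.
- bot.current_qpos(): joint angles.
- bot.current_qvel(): joint speeds.
- bot.current_effort(): joint torques, N m.
- bot.current_tcp_pos(): TCP position.
- bot.current_tcp_rot(): TCP orientation.
- bot.current_ft_force(): force on the tool from outside, world axes, zero at the start.
- bot.current_wrist_torque(): the same for the moment, N m.
- bot.current_gripper_width(): opening from 0.0 (shut) to 1.0 (fully open).
- bot.current_grasp_force(): force on a finger pad.
Only numpy, scipy, OpenCV 4.12 (cv2) and the standard library are available. Lean on these libraries where they do the work, as an engineer would, in place of code of your own. Each camera call takes 0.05 s, during which the arm holds its last target. There are 200 camera calls.

TASK

First open the gas valve to half, so that its lever stands at 45 degrees between shut and fully open, and leave it there. Then turn the igniter's spring-return dial past its first two clicks to the third and keep holding it there against its spring: finish while still holding it, because it springs back when let go. Do not shift the pot, trivet, spice jar, bowl and bottle that stand around.

Things in the scene. Friction and masses are not known exactly. Their poses are not given: they have to be found in the camera images.
- valve (a joint): Opening angle of the gas valve's lever, rad, about the vertical axis through point valve_axis: 0 = shut, grows counter-clockwise seen from above, 0.785 = half open, 1.571 = fully open (end stops at 0 and 1.571). It starts between 0 and 0.3. Friction of about 0.12 N m keeps it where it is left.
- valve_axis (a point): Point on the valve's vertical turning axis at the lever's height, 85 mm above the cart. Site x axis: across the pipe; y axis: along the pipe. Shut, the lever points to the point's -x; fully open it lies along the pipe to -y; half open it points midway between -x and -y, over the longest of the three black marks on the base plate.
- valve_block: The valve's fixed part: steel plate 100 x 200 x 6 mm with a copper pipe along it (20 mm thick, 200 mm long, top 44 mm above the cart) and a brass valve body (40 mm thick, top at 54 mm). Origin in the middle of the underside, on the turning axis; axes as point valve_axis. It may stand on the left or the right, turned by up to 0.45 rad.
- valve_grip (a point): Middle of the valve lever's black plastic sleeve, 60 mm out from the axis, half-way up; turns with the lever. Sleeve: 70 mm long (25 to 95 mm from the axis), 14 mm wide, 18 mm high (76 to 94 mm above the cart), free space beneath it down to the plate or pipe. Site x axis points along the lever back to the turning axis, z up.
- dial (a joint): Turn of the igniter dial, rad, about its vertical axis, counter-clockwise seen from above: 0 = rest, clicks (detents) at 0.35, 0.70 and 1.05, end stop at 1.15. Its return spring pulls to 0 from everywhere (0.05 N m at rest, 0.10 N m at the third click; the clicks add or take some 0.04 N m), so it turns back when released.
- dial_grip (a point): On the dial's turning axis, 84 mm above the cart, in the upper half of the upright grey bar (wing) by which the dial is turned: 60 mm long, 13 mm wide, from 58 to 98 mm above the cart, centred on the axis. Turns with the dial: point x axis along the bar, white pointer end at -x; z up. Under the bar is a black disc 72 mm across, top at 58 mm.
- wing: The igniter's dial: the black disc with its upright bar, one piece; origin on the axis at the foot of the disc, 50 mm above the cart, axes as point dial_grip. This is what must be held.
- igniter: Steel box 130 x 130 x 50 mm fixed on the cart, with the dial on top; origin in the middle of its underside, on the dial's axis. At rest the pointer points to the box's -x; four white marks beside the disc stand for rest and the three clicks, that of the third click longest. It may stand on the left or the right, turned by up to 0.45 rad.
- pot: Lidded blue enamel pot, bystander, 170 mm across (218 mm over its two loop handles), 106 mm high with the lid's knob; origin at the middle of its underside.
- trivet: Cork-bottomed round trivet, bystander, 150 mm across, 11 mm high; origin at the middle of its underside.
- spice_jar: Pale green screw-top plastic jar, bystander, 50 mm across, 74 mm high; origin at the middle of its underside.
- bowl: White bowl, bystander, 120 mm across, 50 mm high; origin at the middle of its underside.
- sauce: White plastic squeeze bottle with a black cap, bystander, 56 mm across, 150 mm high; origin at the middle of its underside.
There are look-alikes about, which are no part of the job. Leave any brown, green or pink look-alike of the igniter alone.

How it is judged:
By the outcome, as a careful person would: the job done as asked, in the order asked, and still so for the second after the job is handed in, while the arm keeps its last pose, push and grip.
It also fails if it takes over 48 s, if anything falls off the work surface, if the arm or the gripper's body presses on something with over 40 N, if the wrist force passes 120 N, or if a joint passes its speed limit or range.

## Working session

There is one attempt and no reset: what is moved stays moved. The work goes in short steps, each a Python script; the robot and the scene stay as the last script left them, time stands still between calls to the robot, and variables do not carry over. Pictures are saved under pics/ and viewed, at most 10 in all, crops included, and the job is handed in when it is done.

```bash
ls; mkdir -p pics; python3 - <<'E'
from station import bot
import cv2,numpy as np
for n in("scene","top"):
    im=bot.read_camera(n); cv2.imwrite(f"pics/{n}0.png",im[:,:,::-1]); i=bot.camera_info(n); print(n,i)
print(bot.current_t(),bot.current_tcp_rot())
E
```

```text
pics
scene {'camera_matrix': array([[525.87797218,   0.        , 284.67282353],
       [  0.        , 525.87797218, 210.14391749],
       [  0.        ,   0.        ,   1.        ]]), 'T': array([[ 0.24770293, -0.82958618,  0.50042984,  1.2534966 ],
       [ 0.96876156,  0.21848878, -0.11731875, -0.12769745],
       [-0.01201229,  0.5138574 ,  0.85779151,  1.27389033],
       [ 0.        ,  0.        ,  0.        ,  1.        ]])}
top {'camera_matrix': array([[403.84107249,   0.        , 280.71527346],
       [  0.        , 403.84107249, 215.29185067],
       [  0.        ,   0.        ,   1.        ]]), 'T': array([[-0.0259108 ,  0.99860869, -0.04592731,  0.47037883],
       [-0.999556  , -0.02655675, -0.01351058,  0.01838573],
       [-0.01471146,  0.04555684,  0.99885342,  1.40658955],
       [ 0.        ,  0.        ,  0.        ,  1.        ]])}
0.1 [[-9.70675534e-01  2.40392819e-01 -5.48156901e-04]
 [ 2.40393307e-01  9.70674893e-01 -1.14449156e-03]
 [ 2.56954589e-04 -1.24270320e-03 -9.99999195e-01]]
```

View pics/top0.png

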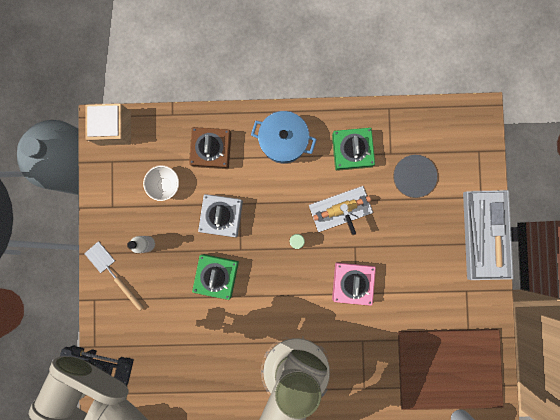

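View pics/scene0.png

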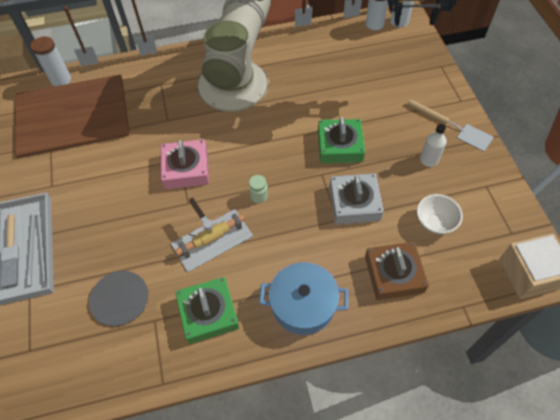

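The top view shows five dial boxes: steel-grey (220,215), brown (210,147), green (353,148), green (216,277) and pink (355,284). The grey one fits "steel box" and is the igniter. The valve is at (341,208) with its black lever pointing down-image (-x, shut). I'll check both in one close crop.

```bash
python3 - <<'E'
import cv2,numpy as np
t=cv2.imread("pics/top0.png");s=cv2.imread("pics/scene0.png")
c=lambda im,x,y:cv2.resize(im[y:y+60,x:x+80],(400,300),interpolation=cv2.INTER_CUBIC)
cv2.imwrite("pics/crop0.png",np.vstack([np.hstack([c(t,180,185),c(t,302,180)]),np.hstack([c(s,317,165),cv2.resize(s[192:270,165:269],(400,300),interpolation=cv2.INTER_CUBIC)])]))
E
```

```text
(no output)
```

View pics/crop0.png

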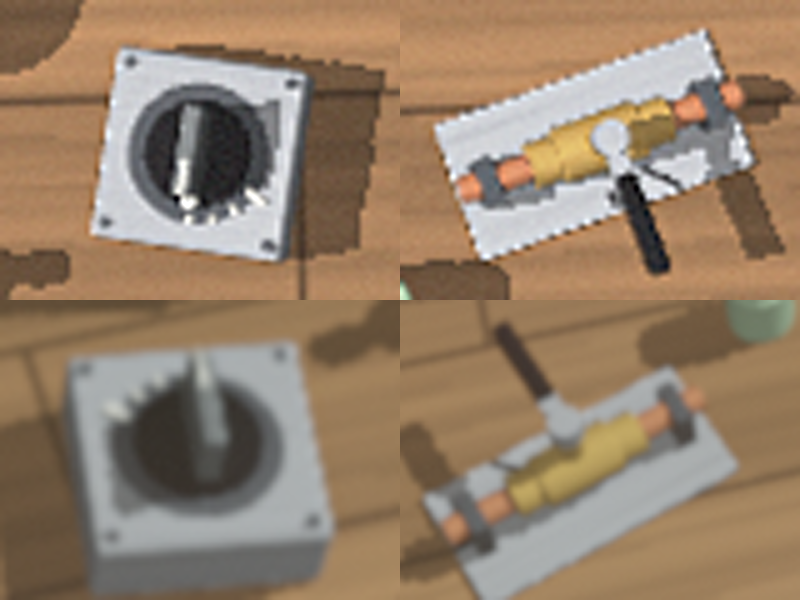

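The crops confirm it. The steel igniter has its dial near (218,215) with the pointer at rest, and the valve's hub is at (344,207) with the lever near shut. Next I measure both.

```bash
cat > h.py <<'E'
import numpy as np,cv2
from station import bot
def ray(n,p,z):
    i=bot.camera_info(n);K,T=i["camera_matrix"],i["T"]
    p=np.atleast_2d(p).astype(float)
    d=np.c_[(p[:,0]-K[0,2])/K[0,0],-(p[:,1]-K[1,2])/K[1,1],-np.ones(len(p))]@T[:3,:3].T
    o=T[:3,3];return (o+d*((z-o[2])/d[:,2])[:,None])[:,:2]
def down(a):  # tool down, finger closing axis y at world yaw a (rad)
    y=np.array([np.cos(a),np.sin(a),0]);z=np.array([0,0,-1.]);return np.c_[np.cross(y,z),y,z]
E
python3 - <<'E'
from h import *
ang=lambda v:np.degrees(np.arctan2(v[1],v[0]))
t=lambda P,ox,oy,k=5:(np.array(P,float)+.5)/k-.5+[ox,oy]
v=t([(35,127),(305,30),(353,163),(83,260)],302,180)
g=t([(120,47),(307,73),(287,262),(93,235)],180,185)
V=ray("top",v,.006);G=ray("top",g,.05)
print("valve c",V.mean(0),"yaw",ang(V[0]-V[1]+V[3]-V[2])-90,np.linalg.norm(V[0]-V[1]),np.linalg.norm(V[1]-V[2]))
print("ign c",G.mean(0),"yaw",ang(G[0]-G[3]+G[1]-G[2]),np.linalg.norm(G[0]-G[1]),np.linalg.norm(G[1]-G[2]))
gs=[(70,358),(298,343),(331,555),(92,558)]
G2=ray("scene",t([(x,y-300) for x,y in gs],317,165),.05)
print("scene ign c",G2.mean(0),ang(G2[3]-G2[0]+G2[2]-G2[1]),np.linalg.norm(G2[0]-G2[1]),np.linalg.norm(G2[0]-G2[3]))
# lever: black sleeve mask
for n,(x0,y0,x1,y1),z in(("top",(338,212,362,240),.094),("scene",(187,196,213,220),.094)):
    im=bot.read_camera(n)[y0:y1,x0:x1].astype(int)
    m=(im.max(2)<62 if n=="top" else im.max(2)<75).astype(np.uint8)
    k,l,s,c=cv2.connectedComponentsWithStats(m);j=1+np.argmax(s[1:,4])
    yx=np.argwhere(l==j)[:,::-1]+[x0,y0];P=ray(n,yx,z);cc=P.mean(0)
    d=np.linalg.svd(P-cc)[2][0];pr=(P-cc)@d
    print(n,"sleeve",cc,"dir",ang(d),ang(-d),"len",np.ptp(pr),len(P))
hub=t([(611-400,135)],302,180);print("hub top z.097",ray("top",hub,.097),ray("scene",(np.array([[566-400,420-300]])+.5)/(400/104)-.5+[165,192],.095))
E
```

```text
valve c [ 0.55257599 -0.17014646] yaw 18.256255381974896 0.19932513761283033 0.09801670212603963
ign c [0.53780711 0.24155218] yaw -8.214838091792064 0.12795776730794478 0.12801317145086602
scene ign c [0.54188666 0.24226841] -11.940492613667157 0.1294618900490018 0.13070866782775056
top sleeve [ 0.49507083 -0.18852556] dir -161.26017137942273 18.739828620577292 len 0.06468564670343488 73
scene sleeve [ 0.49874786 -0.18900304] dir 19.132985655818775 -160.86701434418123 len 0.06229386072153456 65
hub top z.097 [[ 0.55335691 -0.16911989]] [[ 0.552173   -0.16785747]]
```

```bash
python3 - <<'E'
from h import *
t=cv2.imread("pics/top0.png");x0,y0=185,185
h=cv2.cvtColor(t[y0:y0+62,x0:x0+70],cv2.COLOR_BGR2HSV)
m=((h[...,1]<45)&(h[...,2]>150)).astype(np.uint8)
m=cv2.morphologyEx(m,cv2.MORPH_OPEN,np.ones((3,3)))
c=max(cv2.findContours(m,0,2)[0],key=cv2.contourArea)
b=cv2.boxPoints(cv2.minAreaRect(c))+[x0,y0];W=ray("top",b,.05)
print(W.mean(0),[np.round(np.degrees(np.arctan2(*(W[(i+1)%4]-W[i])[::-1])),1) for i in range(4)],np.linalg.norm(W[1]-W[0]),np.linalg.norm(W[2]-W[1]))
# IK feasibility
V=np.array([.553,-.1695]);S=np.radians
for off in(90,-90):
  for L in(-161,-116.7):
    p=V+.06*np.array([np.cos(S(L)),np.sin(S(L))]);q=bot.inverse_kinematics([*p,.13],down(S(L+off)));print("valve",off,L,None if q is None else np.round(q,0))
for a in(82,141,-98,-38):
    q=bot.inverse_kinematics([.539,.242,.129],down(S(a)));print("dial",a,None if q is None else np.round(q,0))
E
```

```text
[0.53791673 0.24448534] [np.float64(-9.1), np.float64(-99.7), np.float64(170.6), np.float64(80.4)] 0.1278774484506898 0.12748626056283918
valve 90 -161 [-34.  31.  91.  -0.  58.  37.]
valve 90 -116.7 [-35.  34.  85.  -0.  61.  -8.]
valve -90 -161 [ -34.   31.   91.   -0.   58. -143.]
valve -90 -116.7 None
dial 82 [ 13.  36.  81.  -0.  63. -69.]
dial 141 [  13.   36.   81.   -0.   63. -128.]
dial -98 [ 13.  36.  81.  -0.  63. 111.]
dial -38 [13. 36. 81. -0. 63. 51.]
```

```bash
cat > lev.py <<'E'
from h import *
V=np.array([.553,-.1695]);S=np.radians
def at(L,z=.13,r=.06): return [*(V+r*np.array([np.cos(S(L)),np.sin(S(L))])),z],down(S(L+90))
E
python3 - <<'E'
from lev import *
bot.move_to(*at(-161,.24)); bot.move_gripper(.6)
bot.line_to(*at(-161),vel=.15)
bot.move_gripper(0,force=20)
print(bot.current_t(),bot.current_gripper_width(),bot.current_ft_force())
for L in np.linspace(-161,-116.7,10)[1:]: bot.line_to(*at(L),vel=.08)
print(bot.current_t(),bot.current_ft_force(),bot.current_wrist_torque())
bot.move_gripper(.6); bot.line_to(at(-116.7)[0][:2]+[.25],vel=.2)
bot.move_to([.5,.15,.28],down(S(-98)))
im=bot.read_camera("top");cv2.imwrite("pics/top1.png",im[:,:,::-1])
cv2.imwrite("pics/crop1.png",cv2.resize(im[180:240,302:382,::-1],(800,600),interpolation=cv2.INTER_CUBIC))
im=bot.read_camera("scene");cv2.imwrite("pics/scene1.png",im[:,:,::-1])
print(bot.current_t())
E
```

```text
5.2917 0.15094515691097488 [-1.12039474  1.86901655  1.96984552]
7.5417 [3.00725423 5.19388741 3.43810317] [ 0.74893403 -0.32279043  0.17272486]
10.7917
```

View pics/crop1.png

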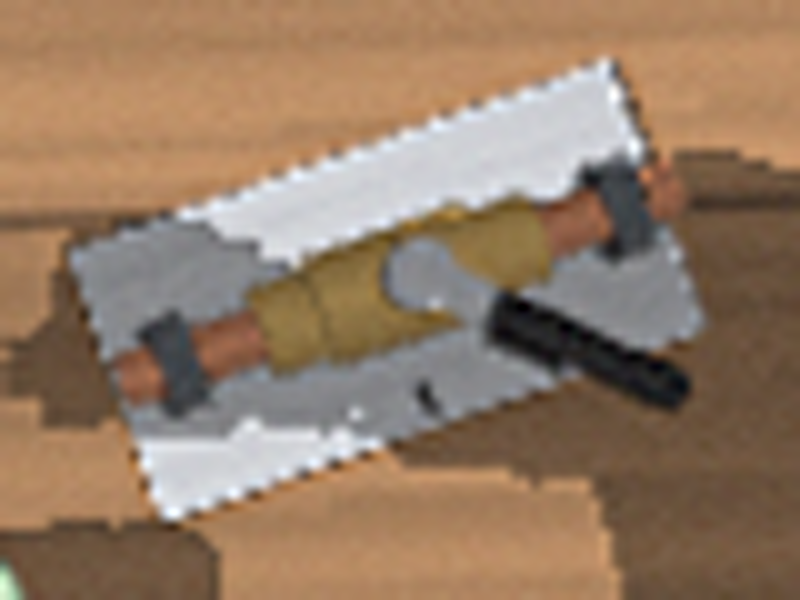

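The lever now points from the hub at crop (425,270) to (680,388), about 45° from the pipe and over the hidden long mark. I'll measure it numerically.

```bash
python3 - <<'E'
from h import *
ang=lambda v:np.degrees(np.arctan2(v[1],v[0]))
P=(np.array([(70,250),(610,58),(705,325),(163,522)])+.5)/10-.5+[302,180];V=ray("top",P,.006)
yaw=ang(V[0]-V[1]+V[3]-V[2])-90;print("plate",V.mean(0),yaw)
L=ray("top",(np.array([(425,272),(498,315),(680,388)])+.5)/10-.5+[302,180],.094);print("hub->end",ang(L[2]-L[0]))
x0,y0=347,204;im=cv2.imread("pics/top1.png")[y0:226,x0:374]
m=(im.max(2)<60).astype(np.uint8);k,l,s,c=cv2.connectedComponentsWithStats(m);j=1+np.argmax(s[1:,4])
Q=ray("top",np.argwhere(l==j)[:,::-1]+[x0,y0],.092);cc=Q.mean(0);d=np.linalg.svd(Q-cc)[2][0]
print("sleeve",cc,ang(d),ang(-d),len(Q),"from axis",ang(cc-np.array([.553,-.1695])))
print("target",yaw+180+45-360)
E
```

```text
plate [ 0.55319929 -0.16964794] 18.268806269504424
hub->end -116.15398159494224
sleeve [ 0.5255043  -0.22233601] 65.48186916951364 -114.51813083048636 92 from axis -117.49232901426964
target -116.73119373049559
```

The valve stands within about 1° of half, so I move on to the dial.

```bash
python3 - <<'E'
from h import *
S=np.radians;c=[.539,.243];A=-99.2
bot.move_to([*c,.22],down(S(A))); bot.move_gripper(.7); bot.line_to([*c,.129],vel=.12)
bot.move_gripper(0,force=45)
print(bot.current_t(),bot.current_gripper_width(),bot.current_ft_force(),bot.current_wrist_torque())
for a in np.linspace(0,60.5,7)[1:]:
    bot.move_to([*c,.129],down(S(A+a)));print(round(a),np.round(bot.current_wrist_torque(),2),np.round(bot.current_ft_force(),1))
bot.pause(.5)
R=bot.current_tcp_rot();print(bot.current_t(),np.degrees(np.arctan2(R[1,1],R[0,1]))-A,bot.current_wrist_torque(),bot.current_tcp_pos(),bot.current_grasp_force(),bot.current_gripper_width())
for n,b in(("top",(180,185,80,60)),("scene",(310,150,107,80))):
    im=bot.read_camera(n)[:,:,::-1];cv2.imwrite(f"pics/{n}2.png",im);x,y,w,h=b
    globals()[n]=cv2.resize(im[y:y+h,x:x+w],(400,300),interpolation=cv2.INTER_CUBIC)
cv2.imwrite("pics/crop2.png",np.hstack([top,scene]))
E
```

```text
13.375 0.1445226250025257 [ 1.49756936  8.19207761 -0.36991821] [ 1.24484626 -0.08066639 -0.03712181]
10 [ 1.37 -0.03 -0.07] [ 1.3  9.1 -2. ]
20 [ 1.41 -0.12 -0.07] [ 1.5  9.3 -0.7]
30 [ 1.51 -0.05 -0.01] [ 1.4 10.9 -2.3]
40 [ 1.58 -0.06 -0.13] [ 2.3 10.9 -1.7]
50 [ 1.64 -0.01 -0.05] [ 0.7 10.9 -1.3]
60 [ 1.65  0.01 -0.11] [ 0.4 10.8 -1.3]
15.625 60.49833758488996 [ 1.7281087  -0.04113496 -0.07640148] [0.53901684 0.24483131 0.12911667] 44.99911291524768 0.14467394722590657
```

View pics/crop2.png

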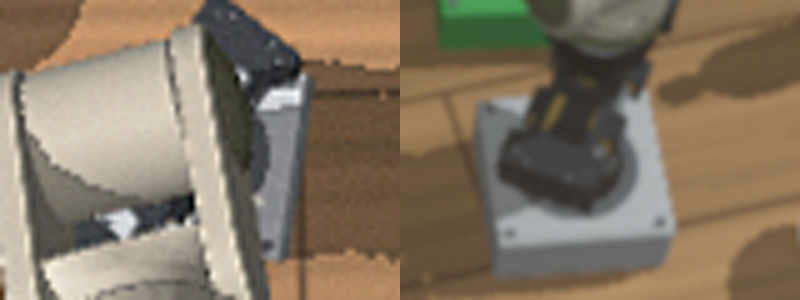

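View pics/scene2.png

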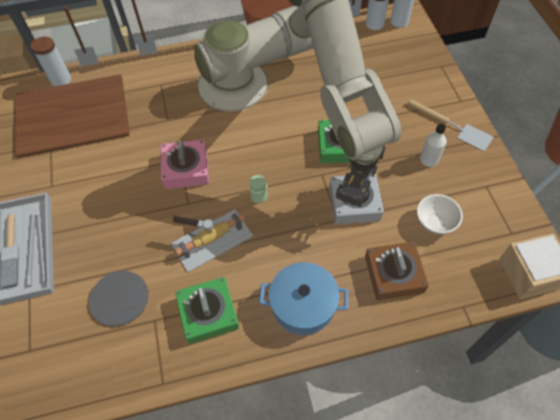

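The scene view shows the gripper closed on the steel igniter's bar at (357,190), with the valve lever at half and the bystanders unmoved. The pads sit flat on the bar (12.7 mm). I add 0.7° to offset the yaw uncertainty and the spring slack, then hand in while still holding.

```bash
python3 - <<'E'
from h import *
bot.move_to([.539,.244,.129],down(np.radians(-99.2+61.2))); bot.pause(.5)
print(bot.current_t(),bot.current_ft_force(),bot.current_wrist_torque(),bot.current_grasp_force(),bot.current_gripper_width())
print(bot.finish_job())
E
```

```text
16.475 [0.26664906 7.3173776  0.51451914] [ 1.10888378  0.002497   -0.06468532] 44.99937976710498 0.1376747853874379
the job is handed in; nothing more can be done
None
```

The valve lever is at half open (within about 1° by camera), and I handed in at 16.5 s with the gripper still holding the dial about 61° from rest (third click at 60°), a figure taken from the gripper's rotation because the hand hid the pointer.

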